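# Locate a loose backplate on its jig pins and press it home

## Robot

A 6-joint arm with a two-finger parallel gripper is mounted at the origin on the work surface; the furniture and walls round the work are solid. World frame = base frame: x ahead of the robot, y to its left, z up, the work surface at z = 0. Lengths are in m, angles in rad, forces in N, time in s.
With the tool pointing down it reaches from about 0.35 to 0.975 m from the base axis. Payload 7.1 kg.
Tool frame: the origin (TCP) lies midway between the tips of the shut fingers; the grasp point (between the pads) lies 19 mm behind it; z points along the fingers, y is the line along which they close (so a half turn about z gives the same grasp; the last joint's range is limited). The gripper opens to 88 mm and grips with 3 to 60 N. Pads are 20 mm wide; open, the fingers measure 115 mm over their backs; the gripper's body (75 mm by 178 mm) begins 61 mm behind the grasp point.
Start: joints at [-1.249, 0.423, 1.63, -0, 1.089, -0.019], TCP at [0.209, -0.589, 0.223] pointing down, gripper open.
Joint ranges: [-3, 3], [-0.9, 2.11], [0.09, 2.58], [-1.31, 4.45], [0.11, 2.69], [-2.54, 2.54]. Speed limits (rad/s): [2.39, 2.39, 3.01, 3.14, 3.14, 3.14].

## Interface

Orientations are given as a unit quaternion [w, x, y, z].
In Python, from station import move_pose, movel, movej, command_gripper, wait, inverse_kinematics, read_camera, camera_info, MotionError, job_done, get_time, get_joint_pos, get_qvel, get_effort, get_tcp_pos, get_ee_rot, get_ft_force, get_ft_torque, get_grip_width, get_finger_force gives the robot as it stands. Calls block until the motion is done:
- move_pose(position, orientation): joint-space move of the TCP to a pose.
- movel(position, frame=None, v=0.15, until_force=None): straight line of the TCP; frame=None keeps the orientation; v is the mean speed in m/s. With until_force (N) it stops when the force on the tool has changed by that much, and returns True; else False.
- movej(angles): joint-space move.
- command_gripper(opening): opening from 0.0 (shut) to 1.0 (fully open); the grip force is fixed at half the most; returns when the fingers have stopped.
- wait(seconds).
- inverse_kinematics(position, orientation): joint angles nearest the present ones, or None.
- read_camera(name): name is "scene" or "top"; returns the picture (384x512x3 uint8, red, green, blue); there is no depth.
- camera_info(name): a dict with "intrinsics" (3x3 intrinsics, pixels), "T" (4x4, takes a point from camera to world coordinates). Camera axes: x right, y up, looking along -z (the intrinsics and any distortion apply to the point x, -y, -z); pixel columns grow to the right and rows downward; lengths in m; the calibration is good to about 2 mm. A picture is of the moment at which its call begins. camera_info takes no time and is no camera call.
A pose or a line that the arm cannot do raises MotionError and nothing moves.
- job_done(): hands the job in; it is judged then, once.
Readings, each from a call of its own:
- get_time(): time.
- get_joint_pos(): joint angles.
- get_qvel(): joint speeds.
- get_effort(): joint torques, N m.
- get_tcp_pos(): TCP position.
- get_ee_rot(): TCP orientation.
- get_ft_force(): force on the tool from outside, world axes, zero at the start.
- get_ft_torque(): the same for the moment, N m.
- get_grip_width(): opening from 0.0 (shut) to 1.0 (fully open).
- get_finger_force(): force on a finger pad.
Only numpy, scipy, OpenCV 4.12 (cv2) and the standard library are available. Lean on these libraries where they do the work, as an engineer would, in place of code of your own. Each camera call takes 0.05 s, during which the arm holds its last target. There are 200 camera calls.

## Task

The aluminium backplate has been left lying crooked on the assembly jig: the tall rear pin is already in its slot, but its front end rides on top of the short front pin hidden under it. Without forcing anything, push the plate back until the slot stops it and swing it left or right, feeling for the short pin, until its round hole drops over that pin; then press it down past the two spring plungers until it lies flush on both seat rails. Leave the loose things around it where they are.

Things in the scene. Friction and masses are not known exactly. Their poses are not given: they have to be found in the camera images.
- jig: Assembly jig, fixed: dark steel base 126 (x) x 140 (y) mm, top 30 mm above the bench, from x = -100 to +26. Origin on the bench under the tall rear pin; x points from the front of the jig to the tall pin (roughly away from the robot), y left, z up. The seat, 45 mm above the bench, is two narrow grey cross rails (12 in x, 80 in y): one at x = 0, one at x = -90 on a cross slide.
- tall_pin (a point): Foot of the tall rear locating pin, at seat height (45 mm above the bench), axes as the jig. 10 mm diameter, 21 mm tall, domed tip; it stands in the plate's slot from the start. The cross slide also carries, 6 mm behind the short pin, two orange posts (tops 3 mm above the seat) with spring plungers that bear on the plate's long sides; pressing the plate past both takes 10 to 20 N.
- backplate: Loose plate, 151 (x) x 92 (y) x 8 mm, 0.2 to 0.35 kg, too wide to grasp across. Origin on its underside, where the tall pin's axis comes when located; it reaches from there 26 mm rearwards (+x), 125 mm forwards (-x), 46 mm to each side. Starts turned up to 0.06 rad about the tall pin and tilted, rear on the rear rail, underside on the short pin. Flush it is level, turned up to 0.13 rad with the pin's setting.
- plate_hole (a point): Centre of the plate's round through hole (9.5 mm diameter) at the underside, 90 mm in front of the plate's origin. Riding on the short pin it is about 14 mm above seat height; once dropped over the pin the plate rests on the plungers with the hole still about 7 mm high; flush it is at seat height.
- plate_front (a point): Middle of the plate's front end face, half-way up its 8 mm edge. When flush it is 49 mm above the bench.
- bottle_1: Bystander: red oil bottle with a white nozzle, 25 mm across, 74 mm tall, origin at the centre of its underside.
- press_die_5: Bystander: small turned grey press die, 30 mm across, 18 mm tall, origin at the centre of its underside.
- plate_slot (a point): Point 4 mm above the plate's origin, in the slot for the tall pin (12 mm wide, from x = -4.8 to +17 mm of the plate). The plate starts 8 to 10 mm too far forward. Pushed rearwards along its length it stops when the slot's front end meets the tall pin: then the round hole is at the right distance (within 1 mm); if it has not dropped yet, it needs swinging one way or the other over the short pin.
- seat_front (a point): Middle of the jig's front seat, at seat height, 90 mm in front of the tall pin. The short locating pin (8 mm diameter, 14 mm tall, domed tip) stands on the cross slide, hidden under the plate, up to 10 mm to the left or right of this point: the slide is clamped where the last job left it, its setting is not reported, and the pin has to be found by feel. Axes as the jig's.

How it is judged:
At the end, for the whole second after the job is handed in: The backplate lies flush on the jig with both pins in it: its underside within 2 mm of seat height at the tall pin and at the round hole, level within 0.025 rad, the round hole within 4 mm lengthwise and 13 mm sideways of the middle of the front seat (where the short pin can be), at rest (z of plate_hole in the frame of seat_front below 0.002 m and z of backplate in the frame of tall_pin below 0.002 m and x of plate_hole in the frame of seat_front between -0.004 and 0.004 m and y of plate_hole in the frame of seat_front between -0.013 and 0.013 m and angle between backplate's own z axis and vertical below 0.025 rad and linear speed of backplate below 0.02 m/s); the robot touches nothing.
It fails at once if the plate is forced: the fingers load it with more than 60 N (contact force between the fingers and backplate above 60 N).
It fails at once if a thing standing around is shifted by more than 20 mm (distance of any of bottle_1, press_die_5 from where it was at the start of the episode above 0.02 m).
It also fails if it takes over 72 s, if anything falls off the work surface, if the arm or the gripper's body presses on something with over 40 N, if the wrist force passes 120 N, or if a joint passes its speed limit or range.

## Working session

There is one attempt and no reset: what is moved stays moved. The work goes in short steps, each a Python script; the robot and the scene stay as the last script left them, time stands still between calls to the robot, and variables do not carry over. Pictures are saved under pics/ and viewed, at most 10 in all, crops included, and the job is handed in when it is done.

```bash
mkdir -p pics; python3 - <<'E'
from station import *
import cv2, numpy as np
for n in ("scene","top"):
    i=read_camera(n); cv2.imwrite(f"pics/{n}0.png",cv2.cvtColor(i,cv2.COLOR_RGB2BGR))
    c=camera_info(n); print(n,np.round(c["intrinsics"],2).tolist(),np.round(c["T"],4).tolist(),[k for k in c])
print(get_time(),get_ee_rot(),get_ft_force())
E
```

```text
scene [[495.78, 0.0, 257.92], [0.0, 495.78, 194.72], [0.0, 0.0, 1.0]] [[-0.9134, 0.2252, -0.3391, 0.2996], [-0.4071, -0.494, 0.7683, 0.3751], [0.0055, 0.8398, 0.5429, 0.5462], [0.0, 0.0, 0.0, 1.0]] ['intrinsics', 'T']
top [[386.88, 0.0, 253.51], [0.0, 386.88, 187.23], [0.0, 0.0, 1.0]] [[-0.0211, 0.9912, -0.1305, 0.4908], [-0.9997, -0.0226, -0.0098, -0.2759], [-0.0127, 0.1302, 0.9914, 0.9099], [0.0, 0.0, 0.0, 1.0]] ['intrinsics', 'T']
0.1 [-6.72176704e-04  9.85518483e-01  1.69566669e-01 -1.09764431e-04] [ 0.02134519  0.21490943 -0.17629108]
```

View pics/scene0.png

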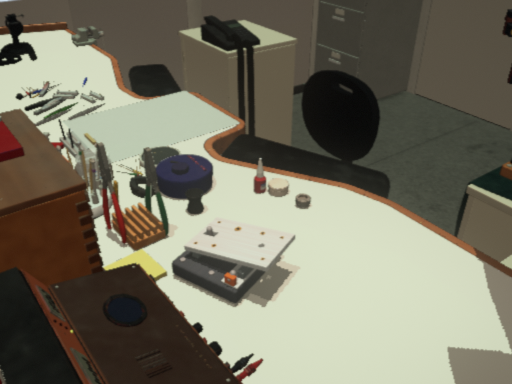

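View pics/top0.png

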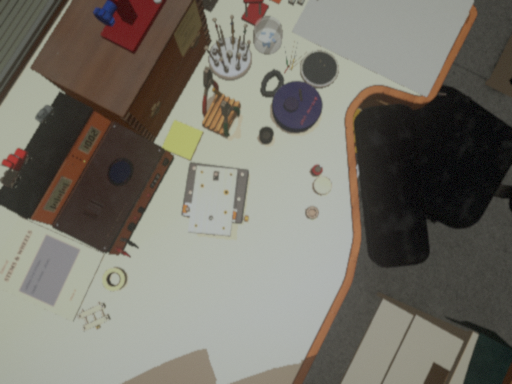

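The scene view shows the plate resting on the jig near (240,245), with its front towards the lower right and the orange plunger post at (231,280). In the top view the plate is near (213,200), with its orange posts at about (183,213) and (246,218). I'll zoom in on both.

```bash
python3 - <<'E'
import cv2
a=cv2.imread("pics/top0.png")[150:250,165:335]
b=cv2.imread("pics/scene0.png")[150:310,160:330]
cv2.imwrite("pics/topc.png",cv2.resize(a,None,fx=4.7,fy=4.7,interpolation=cv2.INTER_CUBIC))
cv2.imwrite("pics/scenec.png",cv2.resize(b,None,fx=3.7,fy=3.7,interpolation=cv2.INTER_CUBIC))
E
```

```text
(no output)
```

View pics/topc.png

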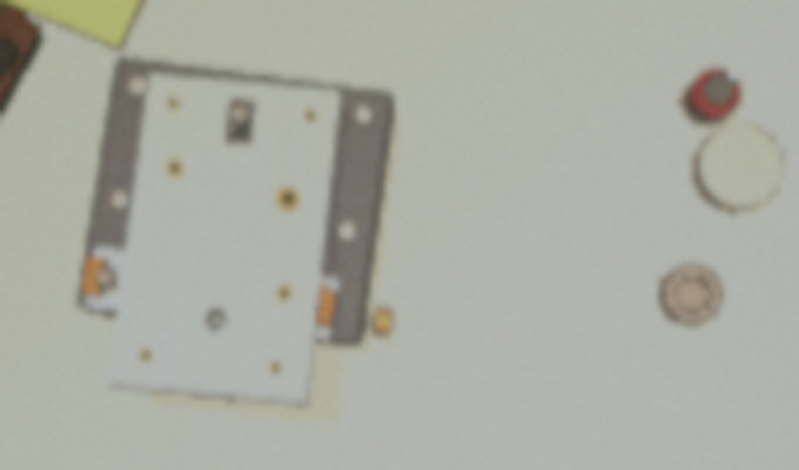

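View pics/scenec.png

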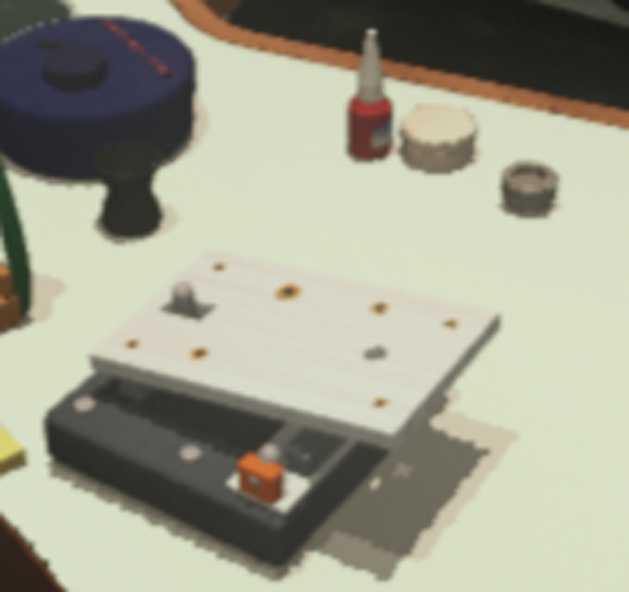

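The top crop gives these pixels:
- Jig corners: (120,60), (392,95), (360,345) and (80,305).
- Tall pin tip in the slot: (240,112).
- Plate hole: (216,319).
- Posts: left at (92,275), right at (327,305).

The scene crop shows the front end raised, the bottle at (370,130) and the die at (530,190). Next I'll convert these to positions.

```bash
cat > h.py <<'E'
from station import *
import cv2, numpy as np
def ray(n,uv,z):
    c=camera_info(n);K=np.array(c["intrinsics"]);T=np.array(c["T"])
    p=np.linalg.solve(K,[uv[0],uv[1],1]);d=T[:3,:3]@[p[0],-p[1],-p[2]];o=T[:3,3]
    return o+d*(z-o[2])/d[2]
def top(p,z): return ray("top",(165+(p[0]+.5)/4.7-.5,150+(p[1]+.5)/4.7-.5),z)
def sc(p,z): return ray("scene",(160+(p[0]+.5)/3.7-.5,150+(p[1]+.5)/3.7-.5),z)
E
python3 - <<'E'
from h import *
img=np.array([top(p,.030)[:2] for p in [(118,60),(392,93),(362,345),(80,305)]])
loc=np.array([(.026,.07),(.026,-.07),(-.1,-.07),(-.1,.07)])
a=loc-loc.mean(0);b=img-img.mean(0)
yaw=np.arctan2((a[:,0]*b[:,1]-a[:,1]*b[:,0]).sum(),(a*b).sum())
R=np.array([[np.cos(yaw),-np.sin(yaw)],[np.sin(yaw),np.cos(yaw)]])
o=img.mean(0)-R@loc.mean(0)
print("jig",o,yaw,"resid mm",np.round(((img-o)@R-loc)*1e3,1).tolist())
L=lambda w:np.round((w[:2]-o)@R*1e3,1)
print("tallpin",L(top((240,110),.064)),L(sc((183,288),.064)))
print("hole top face",L(top((216,319),.067)),L(sc((375,352),.067)))
for n,p,z in [("Lpost out/in",(83,275),.048),("",(103,278),.048),("Rpost",(319,303),.048),("",(337,307),.048),("scL",None,0)]:
    if p: print(n,L(top(p,z)))
print("frontL,R top",L(top((108,385),.074)),L(top((308,403),.074)), "scene",L(sc((392,432),.074)),L(sc((499,318),.074)))
print("rear corners",L(top((147,72),.055)),L(top((340,90),.055)))
print("bottle",L(sc((370,155),0)),"die",L(sc((530,212),0)),"knob",L(top((383,322),.03)))
i=read_camera("top");h=cv2.cvtColor(i,cv2.COLOR_RGB2HSV)
m=cv2.inRange(h,(5,140,120),(20,255,255));m[:190]=0;m[240:]=0;m[:,:175]=0;m[:,260:]=0
n,l,s,c=cv2.connectedComponentsWithStats(m)
for k in range(1,n): print(s[k].tolist(),L(ray("top",c[k],.048)))
E
```

```text
jig [ 0.63394918 -0.18462785] -0.14913625344908413 resid mm [[-1.8, -1.5], [-1.2, 2.2], [0.6, 0.6], [2.4, -1.2]]
tallpin [1.8 0.7] [-0.9 -0.3]
hole top face [-97.3  -2.5] [-97.4  -5.1]
Lpost out/in [-83.9  65.8]
 [-84.1  56.2]
Rpost [-82.9 -47.4]
 [-83.7 -56.2]
frontL,R top [-133.7   41.5] [-130.1  -50.5] scene [-134.    40.5] [-133.7  -45.4]
rear corners [15.8 48.7] [ 18.8 -44.2]
bottle [  41.9 -221.8] die [ -59.  -220.6] knob [-87.1 -78. ]
[184, 206, 1, 3, 3] [-81.   62.3]
[184, 210, 1, 1, 1] [-87.6  61.3]
[234, 213, 1, 2, 2] [-81.2 -50.6]
[234, 216, 1, 1, 1] [-86.7 -51.4]
```

The post midpoint puts the short pin at y ≈ +5 mm (left) in the jig frame. The hole is at y ≈ -3.5 and 97 mm in front of the tall pin, which fits the stated 8–10 mm forward offset. I'll push the plate rearwards first.

```bash
cat >> h.py <<'E'
O=np.array([.634,-.1845]);YAW=-.149
R=np.array([[np.cos(YAW),-np.sin(YAW)],[np.sin(YAW),np.cos(YAW)]])
def W(x,y,z): return np.r_[O+R@[x/1e3,y/1e3],z/1e3]   # jig mm -> world
def J(): p=get_tcp_pos(); return np.round(np.r_[(np.array(p[:2])-O)@R*1e3,p[2]*1e3],1)
def Q(t=0): t+=YAW; return [0,np.cos(t/2),np.sin(t/2),0]
def F(): f=np.array(get_ft_force()); return np.round(np.r_[R.T@f[:2],f[2]],1)
def snap(name):
    out=[]
    for n,(r0,r1,c0,c1) in (("top",(150,260,165,265)),("scene",(205,315,160,310))):
        a=cv2.cvtColor(read_camera(n),cv2.COLOR_RGB2BGR)[r0:r1,c0:c1]
        out.append(cv2.resize(a,None,fx=3.2,fy=3.2,interpolation=cv2.INTER_CUBIC))
    cv2.imwrite(f"pics/{name}.png",np.hstack(out))
E
python3 - <<'E'
from h import *
command_gripper(0)
move_pose(W(-170,-4,150),Q())
movel(W(-170,-4,53),v=.15)
print(get_time(),J(),F())
print(movel(W(-148,-4,53),v=.04,until_force=6),J(),F())
for k in range(4):
    r=movel(W(-126,-3.4,53),v=.012,until_force=7); print(r,J(),F(),get_time())
    if r and np.linalg.norm(F())>6: break
snap("s1")
E
```

```text
4.1167 [-169.6   -4.3   53.4] [0.1 0.  1.6]
False [-148.2   -3.9   52.9] [0.5 0.  0.8]
True [-136.7   -3.3   52.1] [-0.4 -0.1 -0.3] 5.95
True [-136.8   -2.9   51.4] [ 0.1 -0.8  0.2] 6.4083
True [-136.9   -2.7   50.8] [-0.1 -0.   0.7] 6.8667
True [-137.    -2.4   50.4] [ 0.1  0.  -0.1] 7.3333
```

View pics/s1.png

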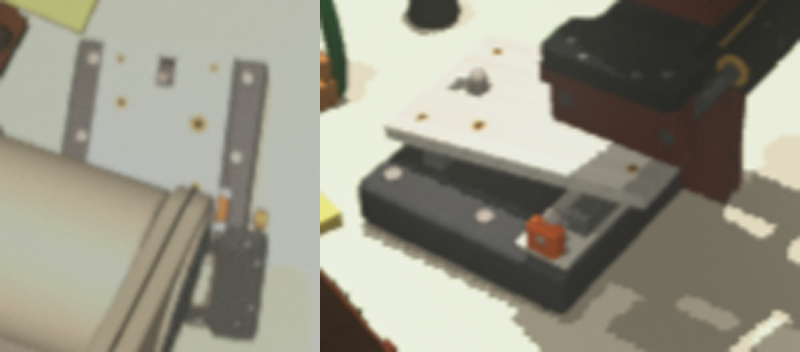

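The plate has stopped against the tall pin, with the pin now at the slot's front end at crop (162,78). Its front still rides high. Next I'll swing it left from its right side.

```bash
python3 - <<'E'
from h import *
movel(W(-155,-3,53),v=.1); movel(W(-155,-88,53),v=.2); movel(W(-117,-88,53),v=.15)
print(J(),F(),get_time())
movel(W(-117,-72,53),v=.05,until_force=5)
print(J(),F())
for y in np.arange(-70,-44,2):
    r=movel(W(-117,y,53),v=.012,until_force=5); print(r,J(),F(),round(get_time(),1))
    if r: break
snap("s2")
E
```

```text
[-117.3  -86.8   52.7] [-0.1  0.7 -0.7] 8.7333
[-117.2  -71.7   53.1] [ 0.  -0.4  0.9]
False [-117.   -70.1   53. ] [-0.7  0.1  0.8] 9.5
False [-117.   -67.9   53. ] [-0.2 -0.3 -0.5] 9.8
False [-117.   -65.9   53. ] [0.4 0.1 0.1] 10.2
False [-117.   -63.9   53. ] [ 0.  -0.8  0.2] 10.5
False [-117.   -61.9   53. ] [-0.6  0.4  0.1] 10.8
False [-117.   -59.9   53. ] [-0.5 -0.3  0.1] 11.1
False [-117.   -57.9   53. ] [-1.3  0.4 -0.5] 11.4
False [-116.9  -55.8   53. ] [-0.7  0.3  0.3] 11.7
False [-116.9  -53.9   53. ] [ 0.1 -0.6  0.6] 12.1
False [-117.   -51.9   53. ] [ 0.2 -0.4 -0.4] 12.4
False [-117.1  -50.3   52.9] [-1.5 -3.6 -1.4] 12.7
True [-117.6  -49.2   52.6] [-0.9 -4.  -0.9] 12.9
```

View pics/s2.png

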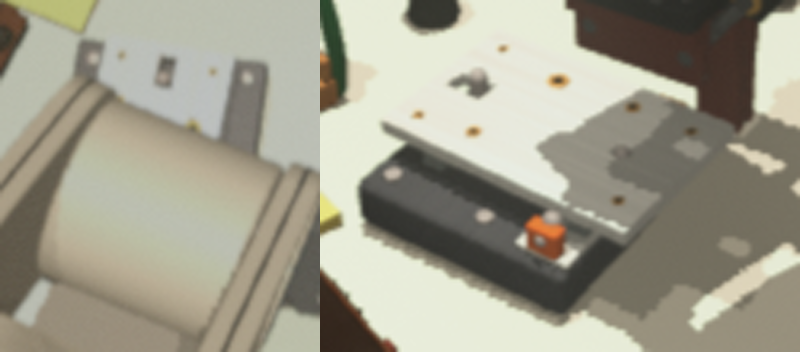

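The lateral force rose sharply at y = -49, after about 14 mm of travel. I'll back off and check whether the hole has dropped.

```bash
python3 - <<'E'
from h import *
movel(W(-117,-75,53),v=.15); movel(W(-160,-130,110),v=.3); movel(W(-150,-230,150),v=.3)
print(get_time(),J())
snap("s3")
E
```

```text
14.3083 [-150.1 -229.3  148.8]
```

View pics/s3.png

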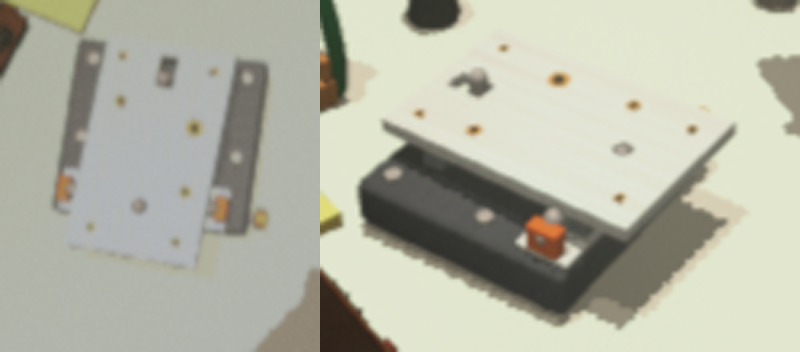

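The hole now has a light centre in both views, at (139,206) in the top view and (623,149) in the scene view, which could be the pin tip. I'll triangulate its height.

```bash
cat >> h.py <<'E'
def tri(pt,ps):
    # pixels in a snap() picture -> jig x,y mm, height mm, ray gap mm
    u=(165+(pt[0]+.5)/3.2-.5,150+(pt[1]+.5)/3.2-.5); v=(160+(ps[0]-320+.5)/3.2-.5,205+(ps[1]+.5)/3.2-.5)
    a0,a1=ray("top",u,0),ray("top",u,.1); b0,b1=ray("scene",v,0),ray("scene",v,.1)
    s,t=np.linalg.lstsq(np.c_[a1-a0,-(b1-b0)],b0-a0,rcond=None)[0]
    p=a0+s*(a1-a0);q=b0+t*(b1-b0);m=(p+q)/2
    return np.round(np.r_[(m[:2]-O)@R*1e3,m[2]*1e3,np.linalg.norm(p-q)*1e3],1)
E
python3 - <<'E'
from h import *
for n,a,b in [("hole",(139,206),(623,149)),("FL scr",(90,227),(619,198)),("FR scr",(175,242),(692,129)),("RL scr",(123,56),(419,113)),
 ("RR scr",(213,71),(503,47)),("L mid scr",(121,101),(473,130)),("R mid",(185,192),(633,105)),("big",(195,128),(559,79)),("FL corner",(68,246),(627,230)),("FR corner",(195,266),(735,124)),("post L",(64,188),(547,222)),("tallpin",(167,75),(477,75))]: print(n,tri(a,b))
E
```

```text
hole [-90.8   4.7  58.3   1.5]
FL scr [-109.2   36.1   58.9    1.1]
FR scr [-112.3  -23.7   60.8    1.8]
RL scr [12.7 31.7 53.8  0.6]
RR scr [  9.1 -33.1  56.8   1.7]
L mid scr [-19.   28.5  54.5   0.2]
R mid [-77.3 -25.6  59.6   1.4]
big [-32.1 -26.   57.    1.2]
FL corner [-123.4   49.9   56.6    0.3]
FR corner [-127.   -39.6   59.8    2.5]
post L [-84.6  59.5  50.    1.4]
tallpin [ 1.9 -2.  60.8  1.1]
```

The hole top is at z ≈ 58–60 mm, against 53 when flush and 67 while riding the pin. It's at (-91, +4.7), which matches the post estimate, so the hole has dropped over the pin. I'll press down just behind the pin, on the centreline.

```bash
python3 - <<'E'
from h import *
movel(W(-72,-110,150),v=.3); movel(W(-72,3.5,110),v=.25); movel(W(-72,3.5,66),v=.1)
print(J(),F(),get_time())
for k in range(6):
    r=movel(W(-72,3.5,50),v=.008,until_force=32); print(r,J(),F(),round(get_time(),1))
    if r: break
movel(W(-72,3.5,120),v=.15); movel(W(-150,-150,150),v=.3); movel(W(-150,-230,150),v=.3)
print(get_time()); snap("s4")
E
```

```text
[-71.9   3.   66. ] [ 0.2 -0.2  0.1] 16.2583
True [-71.9   3.2  53.5] [-1.  -0.1  6.8] 18.1
19.8083
```

View pics/s4.png

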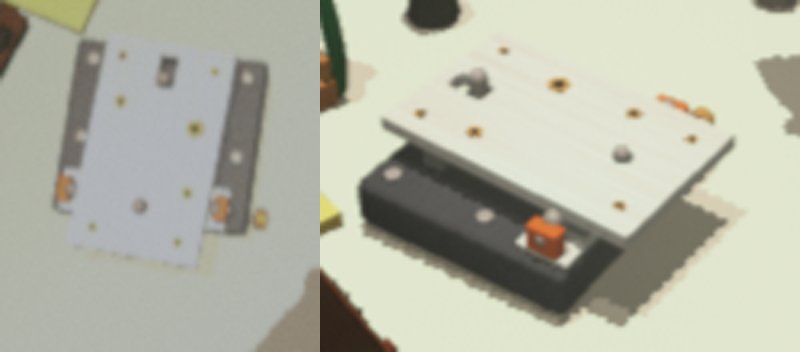

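The pin now stands through the hole at (622,152), and the right post shows over the plate edge. The finger bottomed at 53.5 mm. I'll check the corner heights.

```bash
python3 - <<'E'
from h import *
for n,a,b in [("FL scr",(92,227),(620,206)),("FR scr",(177,242),(691,139)),("RL scr",(123,55),(420,113)),("RR scr",(215,71),(504,50)),("L mid",(121,101),(474,132)),("R mid",(187,193),(634,113)),("big",(195,128),(559,84)),("FL corner",(70,246),(627,238)),("FR corner",(197,266),(734,138))]: print(n,tri(a,b))
E
```

```text
FL scr [-109.1   35.5   53.6    1.5]
FR scr [-111.8  -24.3   54.     1.4]
RL scr [13.  31.5 53.7  1.8]
RR scr [  9.6 -34.3  53.9   2. ]
L mid [-19.2  28.5  53.4   0.9]
R mid [-77.4 -26.4  54.    1.3]
big [-31.9 -25.8  53.9   1.6]
FL corner [-123.1   49.5   51.4    0.4]
FR corner [-126.7  -40.1   50.5    2.3]
```

All the screw heads are within about 1 mm of the flush top height (53 mm), so the plate is level. I'm handing it in.

```bash
python3 -c "
from station import *
wait(.3); print(get_time(), job_done())"
```

```text
the job is handed in; nothing more can be done
20.2083 None
```

The backplate is flush and level on both rails with both pins through it, as measured in the last camera views; I handed the job in at about 20 s, and `job_done()` returned no verdict.

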